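Slide the hatch shut over the tape roll

ROBOT

A 7-joint arm with a two-finger parallel gripper is mounted at the origin on a cart in front of the work surface, level with it; the furniture and walls round the work are solid. World frame = base frame: x ahead of the robot, y to its left, z up, the work surface at z = 0. Lengths are in m, angles in rad, forces in N, time in s.
With the tool pointing down it reaches from about 0.425 to 0.875 m from the base axis. Payload 4.7 kg.
Tool frame: the origin (TCP) lies at the very end of the fingers, on their centre line; the grasp point (between the pads) lies 19 mm behind it; z points along the fingers, y is the line along which they close (so a half turn about z gives the same grasp; the last joint's range is limited). The gripper opens to 87 mm and grips with 3 to 60 N. Pads are 19 mm wide; open, the fingers measure 117 mm over their backs; the gripper's body (75 mm by 190 mm) begins 51 mm behind the grasp point.
Start: joints at [1.265, 0.321, -0.07, 1.45, 0.023, 1.371, -0.057], TCP at [0.204, -0.617, 0.223] pointing down, gripper open.
Joint ranges: [-2.86, 2.86], [-0.3, 2.09], [-1.38, 1.24], [0.06, 2.45], [-1.56, 4.7], [0.09, 2.05], [-2.69, 2.69]. Speed limits (rad/s): [2.57, 2.57, 3.14, 3.14, 3.14, 3.14, 3.14].

INTERFACE

Orientations are given as a rotation vector (axis times angle).
In Python, from bench import ctrl, vision gives the robot as it stands.
- The arm moves only by the tool jog_arm, never from a script. Its argument "increments" is a list of rows, each an object of numbers: "tx", "ty", "tz": the shift along the tool's x, y, z in mm; "wx", "wy", "wz": the turn, a rotation vector about the tool's x, y, z in rad; "gripper": the opening, from 0 (shut) to 1 (fully open). In form: [{"tx": .., "ty": .., "tz": .., "wx": .., "wy": .., "wz": .., "gripper": ..}, ...]. A call has exactly 5 rows; each row is the pose to reach, as a shift and turn from the pose commanded when the call began, along the tool's axes at that moment; what a row does not reach only later rows make up. A row lasts 1/12 s, in which the tool goes at most 41.7 mm and 7.16 degrees, less where a joint would pass 70% of its speed; a pose out of reach is approached as far as the arm can. A call with a gripper value outside its range is refused whole. The fingers move at their own pace and stop on an object; "grip_force" is the grip in N (left out, the last holds). Time passes only in rows, so rows that repeat a pose let the fingers close, or fill a call up. It gives the time, the measured TCP pose, the force, the opening and the grip force at its end, in the units of the state.
- ctrl.get_state(): the state, without advancing time (a new reading comes with each control period).
- vision.get_image(name): name is "scene" or "top" or "wrist"; returns a dict with "color" (420x560x3 uint8, blue, green, red), "fx", "fy", "cx", "cy" (pixels), "extrinsics" (4x4, takes a point from world to camera coordinates). Camera axes: x right, y down, z forward; pixel columns grow to the right and rows downward; lengths in m; the calibration is good to about 2 mm. The wrist camera is an equidistant fisheye: a pixel r from the principal point sees the ray r / f radians off the axis. A picture is of the moment at which its call begins. There is no depth.
- ctrl.close_job(): hands the job in; it is judged then, once.
Trained networks look in the newest picture that a camera, given by its name, has taken for a name from the list of things; names that differ only in an ending like _2 or _b are one class to them, and where a whole thing is asked for, a point or a joint stands for the part that bears it (a point fixed in the world has none). Each returns a list of dicts, best first, with "conf" (0 to 1); they miss things now and then, are a little off and sometimes report something else, mostly with a low value. They report only what shows in the picture. A call takes as long as a camera call. They do not tell look-alikes from the thing itself.
- vision.spot_in(camera, thing): "bbox" ([left, top, right, bottom] in pixels, round what is visible of it).
The state is a dict: "time": time; "joint_positions": joint angles; "qd": joint speeds; "joint_torque": joint torques, N m; "position": TCP position; "tool_rot": TCP orientation; "ft_force": force on the tool from outside, world axes, zero at the start; "torque": the same for the moment, N m; "grip_width": opening from 0.0 (shut) to 1.0 (fully open); "grip_force": force on a finger pad.
Only numpy, scipy, OpenCV 4.12 (cv2) and the standard library are available. Lean on these libraries where they do the work, as an engineer would, in place of code of your own. Each camera call takes 0.05 s, during which the arm holds its last target. There are 200 camera calls.

TASK

The wooden stationery box on the desk has two compartments side by side, each with its own sliding hatch, and both hatches stand open. Push the hatch of the compartment that holds the roll of tape along its track until it is fully closed against the end frame. Leave the other hatch, over the binder clip, open just as it is.

Things in the scene. Friction and masses are not known exactly. Their poses are not given: they have to be found in the camera images.
- organiser: pale wooden box, fixed, 176 (x) x 300 (y) x 62 mm high; origin: centre of underside; yaw -0.72 to -0.32. Two lanes along its y: front lane (nearer the robot) centred at x = -42 mm, back lane at x = +42 mm. Guide rails 61 mm high. In each lane the +y half is an open well (y +12 to +140, 62 wide, floor z = 7 mm), the -y half a solid deck, top z = 50 mm, on which the open hatch lies
- end_frame (a point): top middle of the box's +y end wall (10 mm thick, 62 mm high), against whose inner face, at organiser y = +140 mm, both hatches close; axes as the organiser
- front_lid (a joint): sliding hatch of the front lane: darker wooden plate 70 x 134 x 6 mm, top face at z = 56 mm, upright pull in its middle. 0 = closed against the end frame; grows as it opens towards organiser -y, to 0.128 m; starts 0.085 to 0.12. Slides with 1.5 to 3 N, stays where left. Pushing its pull towards organiser +y closes it
- back_lid (a joint): sliding hatch of the back lane, alike in all respects
- front_lid_pull (a point): top centre of the front hatch's pull: a pale block 36 mm across the lane (x) x 14 mm along the track (y), 26 mm high above the hatch, its top at z = 82 mm. Closed, it lies at organiser x = -42, y = +73 mm; open by q, it lies q farther towards -y. Axes as the organiser
- back_lid_pull (a point): the same for the back hatch: closed, it lies at organiser x = +42, y = +73 mm
- tape_roll: small roll of pink paper tape lying flat on the floor of one of the two wells, 47 mm across, 15 mm high, origin at the centre of its underside
- binder_clip: black spring clip with wire arms, 38 x 32 x 35 mm, standing on the floor of the other well, origin at the centre of its underside
- monitor_corner (a point): lower right corner of the big fixed monitor behind the box, to keep the arm clear of: 650 mm wide, upright, its screen spans z = 0.12 to 0.53 m, from here (x 0.535, y -0.275) to its lower left corner at x 0.90, y 0.265. It stands between the arm's start and the box for an outstretched arm: draw the arm in to about 0.42 m radius before swinging round
Things that resemble listed ones, but are neither listed nor needed, are in the scene too. Of the things like the tape_roll, leave any that is turquoise; of the rest the larger one is meant.

How it is judged:
By the outcome, as a careful person would: the job done as asked, in the order asked, and still so for the second after the job is handed in, with the robot touching nothing.
It also fails if it takes over 32 s, if anything falls off the work surface, if the arm or the gripper's body presses on something with over 40 N, if the wrist force passes 120 N, or if a joint passes its speed limit or range.

## Working session

There is one attempt and no reset: what is moved stays moved. The work goes in short steps, Python scripts to look and compute and a tool call to move; the robot and the scene stay as the last step left them, time stands still between calls to the robot, and variables do not carry over. Pictures are saved under pics/ and viewed, at most 10 in all, crops included, and the job is handed in when it is done.

Besides the shell and the picture viewer there is one more tool, called as name(argument=value, ...) on one line, values as JSON. jog_arm: Moves the arm, as the interface text tells. Its arguments: {"type":"object","properties":{"increments":{"type":"array"},"grip_force":{"type":"number"}},"required":["increments"]}

```bash
mkdir -p pics
python3 - <<'E'
from bench import ctrl, vision
import cv2, numpy as np
s=ctrl.get_state(); print(s['time'],s['position'],s['tool_rot'])
for n in ['scene','top']:
    im=vision.get_image(n); cv2.imwrite(f'pics/{n}1.png',im['color'])
    np.savez(f'{n}.npz',**im)
    print(n,im['fx'],im['fy'],im['cx'],im['cy'],np.round(im['extrinsics'],3).tolist())
    for t in ['organiser','front_lid_pull','tape_roll','binder_clip','front_lid']:
        print(t,[(np.round(d['bbox']).tolist(),round(d['conf'],2)) for d in vision.spot_in(n,t)])
E
```

```text
0.0 [ 0.20416827 -0.61653133  0.22146489] [-3.09967982e+00 -5.00045502e-01  5.97387460e-04]
scene 380.13352171089383 380.13352171089383 276.17238114293116 204.75576381028125 [[-0.803, -0.596, -0.012, 0.507], [-0.363, 0.505, -0.783, 0.258], [0.472, -0.625, -0.622, 0.643], [0.0, 0.0, 0.0, 1.0]]
organiser [([211.0, 199.0, 364.0, 290.0], 0.91)]
front_lid_pull [([274.0, 232.0, 341.0, 262.0], 0.9), ([277.0, 206.0, 338.0, 231.0], 0.26)]
tape_roll [([206.0, 293.0, 221.0, 315.0], 0.63), ([181.0, 322.0, 209.0, 348.0], 0.58), ([232.0, 246.0, 251.0, 255.0], 0.52)]
binder_clip []
front_lid [([272.0, 234.0, 341.0, 262.0], 0.74)]
top 396.88212456770367 396.88212456770367 278.6504994837683 205.12864683284127 [[-0.006, -1.0, 0.002, 0.06], [-0.998, 0.006, -0.067, 0.615], [0.067, -0.003, -0.998, 1.023], [0.0, 0.0, 0.0, 1.0]]
organiser [([208.0, 168.0, 330.0, 304.0], 0.6)]
front_lid_pull [([238.0, 229.0, 287.0, 288.0], 0.71)]
tape_roll [([157.0, 223.0, 176.0, 239.0], 0.53), ([228.0, 204.0, 247.0, 221.0], 0.46)]
binder_clip [([263.0, 187.0, 272.0, 201.0], 0.41)]
front_lid [([239.0, 230.0, 288.0, 288.0], 0.59)]
```

View pics/top1.png

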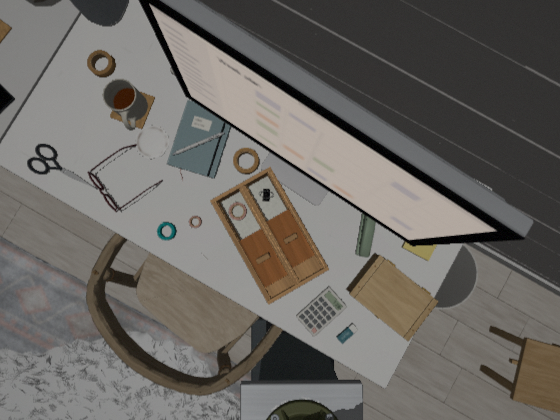

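View pics/scene1.png

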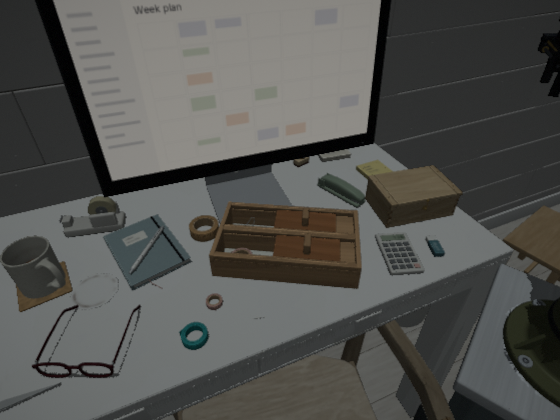

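The top view shows the box at about (270,235). These could be taken for the tape roll in that view:
- Pink roll in the front (lower-left) well at (238,212).
- Small pink roll on the desk at (196,222).
- Turquoise roll at (166,231), to be left alone.
- Brown rings at (246,160) and (101,63).

The black clip is in the back well at (266,195). I choose the larger pink roll, in the front well, and check it in a close crop.

Run:
```python
import cv2, numpy as np
a=np.load('top.npz')['color'][155:315,185:345]
b=np.load('scene.npz')['color'][190:300,200:375]
A=cv2.convertScaleAbs(cv2.resize(a,None,fx=3.75,fy=3.75,interpolation=cv2.INTER_CUBIC),alpha=1.7)
B=cv2.convertScaleAbs(cv2.resize(b,None,fx=4.5,fy=4.5,interpolation=cv2.INTER_CUBIC),alpha=1.7)
cv2.imwrite('pics/topc.png',A);cv2.imwrite('pics/scenec.png',B)
```

```text
(no output)
```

View pics/topc.png

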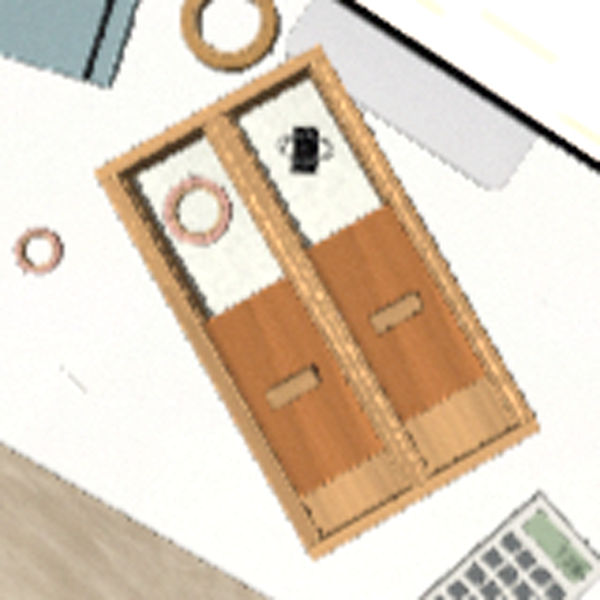

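View pics/scenec.png

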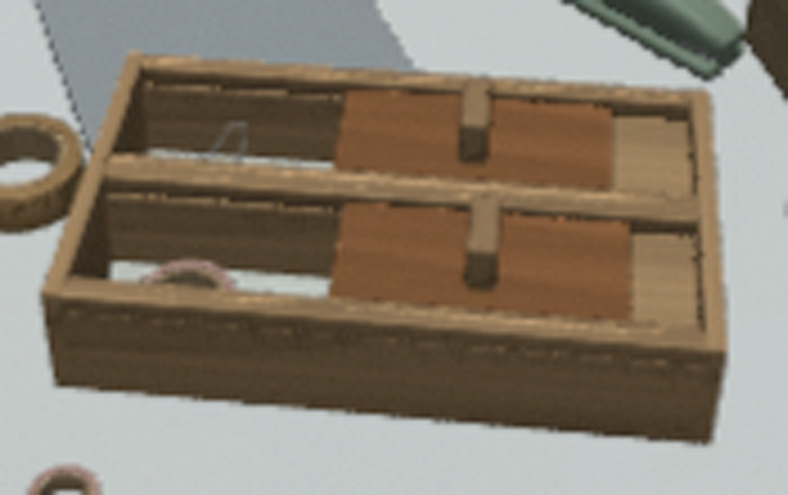

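The crop confirms it: the large pink roll is in the front well at crop (197,212), and the clip is in the back well at (305,150). The front pull is at (293,385) and the back pull at (395,311). The box corners are at (97,172), (320,47), (538,430) and (316,558).

```bash
cat > geo.py <<'E'
import numpy as np
from scipy.optimize import least_squares
from scipy.spatial.transform import Rotation as R
def w(p,P):
    c,s=np.cos(p[2]),np.sin(p[2]); P=np.atleast_2d(P)
    return np.c_[p[0]+c*P[:,0]-s*P[:,1],p[1]+s*P[:,0]+c*P[:,1],P[:,2]]
E
python3 - <<'E'
from geo import *
C={n:np.load(n+'.npz') for n in('top','scene')}
def proj(n,X):
    c=C[n];E=c['extrinsics'];Y=X@E[:3,:3].T+E[:3,3]
    return np.c_[c['fx']*Y[:,0]/Y[:,2]+c['cx'],c['fy']*Y[:,1]/Y[:,2]+c['cy']]
cor=np.array([[-.088,.15,.062],[.088,.15,.062],[.088,-.15,.062],[-.088,-.15,.062]])
ob={'top':(np.array([[97,172],[320,47],[538,430],[316,558],[291,387],[394,311]])+.5)/3.75-.5+[185,155],
 'scene':(np.array([[45,293],[130,55],[712,92],[725,350],[484,222],[476,100]])+.5)/4.5-.5+[200,190]}
def f(p,ns):
    P=np.r_[cor,[[-.042,.073-p[3],.082],[.042,.073-p[4],.082]]]
    return np.concatenate([(proj(n,w(p,P))-ob[n]).ravel() for n in ns])
for ns in(['top'],['scene'],['top','scene']):
    r=least_squares(f,[.55,.03,-.5,.1,.1],args=(ns,)); print(ns,np.round(r.x,4)); print(np.round(r.fun,1))
p=r.x;np.save('p.npy',p)
print(w(p,[[-.042,.073-p[3],.082],[-.042,.073,.082]]), np.linalg.norm(w(p,[[-.042,.073-p[3],0],[-.042,.073,0]]),axis=1))
E
```

```text
['top'] [ 0.5382  0.081  -1.0587  0.1141  0.1045]
[-1.  -0.3  0.1 -1.1  1.3  0.1 -0.8  1.4  0.1 -0.   0.4 -0.2]
['scene'] [ 0.5388  0.0813 -1.0571  0.1152  0.1063]
[-1.1  0.  -0.3 -1.1  0.1 -0.4  1.2  0.3 -0.   0.1 -0.   0.2]
['top', 'scene'] [ 0.5385  0.0812 -1.0579  0.1148  0.1055]
[-1.1 -0.4 -0.  -1.3  1.2 -0.  -0.8  1.3  0.2  0.1  0.5  0.  -1.   0.
 -0.2 -1.1  0.3 -0.4  1.3  0.3 -0.1  0.1 -0.2  0.2]
[[0.48151061 0.09726962 0.082     ]
 [0.58151976 0.15359059 0.082     ]] [0.49123706 0.60146098]
```

Both cameras agree on the box pose to about 1 px: (0.538, 0.081), front hatch open 0.115, back hatch open 0.105. The yaw comes out at -1.058, outside the listed range. The monitor and gripper project where they should, so the calibration is sound. The desk itself is turned by about -0.5, so the listed yaw is evidently relative to the desk. I'll plan a swing at small radius, then push with closed fingers.

```bash
cat >> geo.py <<'E'
def rows(wps, pos, rot):
    Rt=R.from_rotvec(rot)
    for x,y,z,th in wps:   # th: world angle of tool x, tool down
        G=R.from_euler('z',th)*R.from_euler('x',np.pi)
        t=Rt.inv().apply(np.array([x,y,z])-pos)*1000; v=(Rt.inv()*G).as_rotvec()
        print(np.round(t).astype(int).tolist(),np.round(v,3).tolist())
E
python3 - <<'E'
from geo import *
from bench import ctrl
s=ctrl.get_state();p=np.load('p.npy');pos=s['position'];rot=s['tool_rot']
th0=np.deg2rad(18.3);th1=p[2]+np.pi/2;r=.435
a0=np.arctan2(pos[1],pos[0])
W=[(q*np.cos(a0),q*np.sin(a0),.22,th0) for q in np.linspace(.65,r,7)[1:]]
A=np.linspace(a0,.17,21)[1:]
W+=[(r*np.cos(a),r*np.sin(a),.22,th0+(th1-th0)*k/20) for k,a in enumerate(A,1)]
S=w(p,[[-.042,.073-p[3]-.038,.066],[-.042,.0565,.066]]);print(S,th1,a0)
W+=[(*S[0][:2],.22,th1)]
rows(W,pos,rot)
E
```

```text
[[0.44840006 0.07862314 0.066     ]
 [0.56714281 0.14549409 0.066     ]] 0.5128893091808504 -1.2510765553800332
[0, -36, 3] [0.0, 0.0, 0.0]
[0, -72, 3] [0.0, 0.0, 0.0]
[0, -108, 3] [0.0, 0.0, 0.0]
[0, -143, 3] [0.0, 0.0, 0.0]
[0, -179, 3] [0.0, 0.0, 0.0]
[0, -215, 3] [0.0, 0.0, 0.0]
[31, -216, 3] [0.0, 0.0, -0.009]
[62, -219, 3] [0.0, 0.0, -0.019]
[92, -225, 3] [0.0, 0.0, -0.029]
[122, -232, 3] [0.0, 0.0, -0.038]
[151, -242, 3] [0.0, 0.0, -0.048]
[180, -254, 3] [0.0, 0.0, -0.058]
[208, -268, 3] [0.0, 0.0, -0.067]
[234, -283, 3] [0.0, 0.0, -0.077]
[260, -301, 3] [0.0, 0.0, -0.087]
[284, -320, 3] [0.0, 0.0, -0.096]
[306, -341, 3] [0.0, 0.0, -0.106]
[328, -364, 3] [0.0, 0.0, -0.116]
[347, -388, 3] [0.0, 0.0, -0.125]
[365, -413, 3] [0.0, 0.0, -0.135]
[381, -440, 3] [0.0, 0.0, -0.145]
[395, -467, 3] [0.0, 0.0, -0.154]
[407, -496, 2] [0.0, 0.0, -0.164]
[417, -525, 2] [0.0, 0.0, -0.174]
[424, -555, 2] [0.0, 0.0, -0.183]
[430, -585, 2] [0.0, 0.0, -0.193]
[450, -584, 2] [0.0, 0.0, -0.193]
```

jog_arm(increments=[{"ty": -40, "gripper": 0}, {"ty": -80, "gripper": 0}, {"ty": -120, "gripper": 0}, {"ty": -160, "gripper": 0}, {"ty": -200, "gripper": 0}], grip_force=10)

```text
validation failed for argument at $.in...
```

jog_arm(increments=[{"tx": 0, "ty": -40, "tz": 0, "wx": 0, "wy": 0, "wz": 0, "gripper": 0}, {"tx": 0, "ty": -80, "tz": 0, "wx": 0, "wy": 0, "wz": 0, "gripper": 0}, {"tx": 0, "ty": -120, "tz": 0, "wx": 0, "wy": 0, "wz": 0, "gripper": 0}, {"tx": 0, "ty": -160, "tz": 0, "wx": 0, "wy": 0, "wz": 0, "gripper": 0}, {"tx": 0, "ty": -200, "tz": 0, "wx": 0, "wy": 0, "wz": 0, "gripper": 0}], grip_force=10)

```text
time: 1.02
position: [0.1408, -0.4254, 0.2223]
tool_rot: [3.102, 0.5, -0.0]
ft_force: [0.2, 0.1, -0.5]
grip_width: 0.704
grip_force: 0.0
```

jog_arm(increments=[{"tx": 15, "ty": -12, "tz": 0, "wx": 0, "wy": 0, "wz": 0, "gripper": 0}, {"tx": 45, "ty": -18, "tz": 0, "wx": 0, "wy": 0, "wz": 0, "gripper": 0}, {"tx": 75, "ty": -21, "tz": 0, "wx": 0, "wy": 0, "wz": 0, "gripper": 0}, {"tx": 105, "ty": -28, "tz": 0, "wx": 0, "wy": 0, "wz": 0, "gripper": 0}, {"tx": 135, "ty": -37, "tz": 0, "wx": 0, "wy": 0, "wz": 0, "gripper": 0}])

```text
time: 1.43
position: [0.2591, -0.3491, 0.223]
tool_rot: [3.1, 0.499, 0.001]
ft_force: [0.8, 0.4, -0.2]
grip_width: 0.324
grip_force: 0.0
```

```bash
python3 -c "
from bench import ctrl
s=ctrl.get_state();print(s['joint_positions'],s['position'])"
```

```text
[ 1.16023489 -0.134266   -0.26290089  1.94018316 -0.03549947  1.32975657
 -0.34364637] [ 0.2590536  -0.34906841  0.22303685]
```

jog_arm(increments=[{"tx": 30, "ty": -11, "tz": 0, "wx": 0, "wy": 0, "wz": 0, "gripper": 0}, {"tx": 59, "ty": -24, "tz": 0, "wx": 0, "wy": 0, "wz": 0, "gripper": 0}, {"tx": 86, "ty": -38, "tz": 0, "wx": 0, "wy": 0, "wz": 0, "gripper": 0}, {"tx": 112, "ty": -55, "tz": 0, "wx": 0, "wy": 0, "wz": 0, "gripper": 0}, {"tx": 137, "ty": -73, "tz": 0, "wx": 0, "wy": 0, "wz": 0, "gripper": 0}])

```text
time: 1.85
position: [0.3661, -0.2361, 0.2228]
tool_rot: [3.101, 0.5, 0.001]
ft_force: [1.9, 0.4, 0.6]
grip_width: 0.02
grip_force: 0.0
```

jog_arm(increments=[{"tx": 23, "ty": -20, "tz": 0, "wx": 0, "wy": 0, "wz": 0, "gripper": 0}, {"tx": 45, "ty": -42, "tz": 0, "wx": 0, "wy": 0, "wz": 0, "gripper": 0}, {"tx": 65, "ty": -65, "tz": 0, "wx": 0, "wy": 0, "wz": 0, "gripper": 0}, {"tx": 84, "ty": -90, "tz": 0, "wx": 0, "wy": 0, "wz": 0, "gripper": 0}, {"tx": 101, "ty": -116, "tz": 0, "wx": 0, "wy": 0, "wz": 0, "gripper": 0}])

```text
time: 2.27
position: [0.4251, -0.0939, 0.2228]
tool_rot: [3.101, 0.5, 0.001]
ft_force: [0.3, 0.2, -0.5]
grip_width: 0.005
grip_force: 0.0
```

Run:
```python
from geo import *
from bench import ctrl
s=ctrl.get_state();p=np.load('p.npy');th1=p[2]+np.pi/2
print(s['joint_positions'],s['position'],s['ft_force'],s['grip_width'])
S=w(p,[[-.042,.073-p[3]-.038,.066]])[0]
rows([(S[0],S[1],z,th1) for z in(.2,.12,.066)],s['position'],s['tool_rot'])
```

```text
[ 0.88780967 -0.14559486 -0.65942988  1.92677555 -0.09136685  1.33017779
 -0.99561354] [ 0.42514204 -0.09388364  0.22282141] [ 0.34412515  0.1518881  -0.51913394] 0.004813265478870849
[76, -156, 23] [0.001, -0.001, -0.193]
[76, -157, 103] [0.001, -0.001, -0.193]
[76, -157, 157] [0.001, -0.001, -0.193]
```

jog_arm(increments=[{"tx": 15, "ty": -31, "tz": 0, "wx": 0, "wy": 0, "wz": -0.04, "gripper": 0}, {"tx": 30, "ty": -62, "tz": 0, "wx": 0, "wy": 0, "wz": -0.08, "gripper": 0}, {"tx": 46, "ty": -94, "tz": 0, "wx": 0, "wy": 0, "wz": -0.12, "gripper": 0}, {"tx": 61, "ty": -125, "tz": 0, "wx": 0, "wy": 0, "wz": -0.16, "gripper": 0}, {"tx": 76, "ty": -156, "tz": 0, "wx": 0, "wy": 0, "wz": -0.193, "gripper": 0}])

```text
time: 2.68
position: [0.4476, 0.0783, 0.2229]
tool_rot: [3.037, 0.799, 0.001]
ft_force: [-0.2, 0.4, -0.7]
grip_width: 0.008
grip_force: 0.0
```

jog_arm(increments=[{"tx": 0, "ty": 0, "tz": 20, "wx": 0, "wy": 0, "wz": 0, "gripper": 0}, {"tx": 0, "ty": 0, "tz": 45, "wx": 0, "wy": 0, "wz": 0, "gripper": 0}, {"tx": 0, "ty": 0, "tz": 75, "wx": 0, "wy": 0, "wz": 0, "gripper": 0}, {"tx": 0, "ty": 0, "tz": 95, "wx": 0, "wy": 0, "wz": 0, "gripper": 0}, {"tx": 0, "ty": 0, "tz": 100, "wx": 0, "wy": 0, "wz": 0, "gripper": 0}])

```text
time: 3.1
position: [0.4451, 0.0764, 0.1196]
tool_rot: [-3.037, -0.797, 0.008]
ft_force: [-0.8, -0.4, 0.7]
grip_width: 0.004
grip_force: 0.0
```

Run:
```python
from geo import *
from bench import ctrl,vision
import cv2
s=ctrl.get_state();p=np.load('p.npy');th1=p[2]+np.pi/2
print(s['time'],s['joint_positions'],s['position'],s['ft_force'])
S=w(p,[[-.042,.073-p[3]-.038,.066],[-.042,.0565,.066]])
rows([(*q,th1) for q in S],s['position'],s['tool_rot'])
b=vision.get_image('scene')['color'][150:300,180:380]
cv2.imwrite('pics/s2.png',cv2.convertScaleAbs(cv2.resize(b,None,fx=4,fy=4,interpolation=cv2.INTER_CUBIC),alpha=1.7))
```

```text
3.1 [ 0.70986271  0.02177872 -0.93300055  2.01995527  0.01816574  1.11384757
 -1.28853466] [0.44506342 0.07635132 0.11958668] [-0.8203362  -0.36084554  0.74404302]
[4, 0, 54] [-0.003, 0.005, 0.0]
[141, 0, 53] [-0.003, 0.005, 0.0]
```

View pics/s2.png

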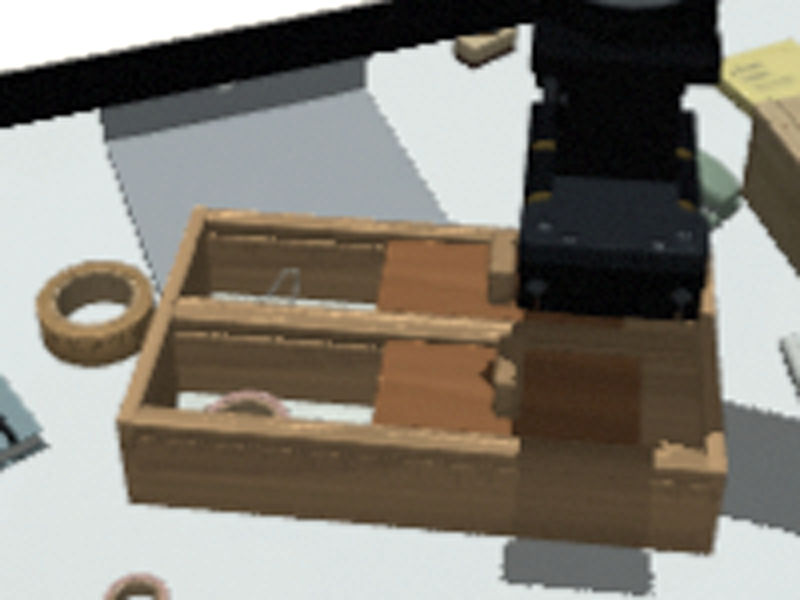

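The body, seen in front of the fingers at crop (610,250), hovers behind the front pull at (505,385). The pull's far side is clear, and both hatches are as they were. I now descend.

jog_arm(increments=[{"tx": 0, "ty": 0, "tz": 20, "wx": 0, "wy": 0, "wz": 0, "gripper": 0}, {"tx": 0, "ty": 0, "tz": 38, "wx": 0, "wy": 0, "wz": 0, "gripper": 0}, {"tx": 0, "ty": 0, "tz": 50, "wx": 0, "wy": 0, "wz": 0, "gripper": 0}, {"tx": 0, "ty": 0, "tz": 56, "wx": 0, "wy": 0, "wz": 0, "gripper": 0}, {"tx": 0, "ty": 0, "tz": 56, "wx": 0, "wy": 0, "wz": 0, "gripper": 0}])

```text
time: 3.57
position: [0.4473, 0.0765, 0.0662]
tool_rot: [-3.038, -0.796, 0.002]
ft_force: [1.1, -0.1, 0.0]
grip_width: 0.004
grip_force: 0.0
```

Run:
```python
from geo import *
from bench import ctrl
s=ctrl.get_state();p=np.load('p.npy');th1=p[2]+np.pi/2
print(s['time'],s['position'],s['tool_rot'],s['ft_force'])
S=w(p,[[-.042,.073-p[3]-.0165,.066],[-.042,.0565,.066]])
rows([(*q,th1) for q in S],s['position'],s['tool_rot'])
```

```text
3.5667 [0.44732366 0.07649972 0.06622208] [-3.03839023e+00 -7.96480994e-01  1.60890747e-03] [ 1.10646688 -0.14592109  0.04009698]
[23, -1, 0] [-0.001, 0.001, -0.0]
[138, -1, 0] [-0.001, 0.001, -0.0]
```

jog_arm(increments=[{"tx": 8, "ty": 0, "tz": 0, "wx": 0, "wy": 0, "wz": 0, "gripper": 0}, {"tx": 16, "ty": -1, "tz": 0, "wx": 0, "wy": 0, "wz": 0, "gripper": 0}, {"tx": 24, "ty": -1, "tz": 0, "wx": 0, "wy": 0, "wz": 0, "gripper": 0}, {"tx": 34, "ty": -1, "tz": 0, "wx": 0, "wy": 0, "wz": 0, "gripper": 0}, {"tx": 44, "ty": -1, "tz": 0, "wx": 0, "wy": 0, "wz": 0, "gripper": 0}])

```text
time: 3.98
position: [0.4864, 0.0992, 0.0671]
tool_rot: [3.038, 0.796, -0.0]
ft_force: [-2.2, -1.7, 2.0]
grip_width: 0.007
grip_force: 1.1
```

jog_arm(increments=[{"tx": 12, "ty": 0, "tz": 0, "wx": 0, "wy": 0, "wz": 0, "gripper": 0}, {"tx": 24, "ty": 0, "tz": 0, "wx": 0, "wy": 0, "wz": 0, "gripper": 0}, {"tx": 36, "ty": 0, "tz": 0, "wx": 0, "wy": 0, "wz": 0, "gripper": 0}, {"tx": 48, "ty": 0, "tz": 0, "wx": 0, "wy": 0, "wz": 0, "gripper": 0}, {"tx": 60, "ty": 0, "tz": 0, "wx": 0, "wy": 0, "wz": 0, "gripper": 0}])

```text
time: 4.4
position: [0.5387, 0.1287, 0.0668]
tool_rot: [3.039, 0.796, -0.001]
ft_force: [-2.5, -1.0, 2.1]
grip_width: 0.005
grip_force: 1.2
```

Run:
```python
from geo import *
from bench import ctrl
s=ctrl.get_state();p=np.load('p.npy');th1=p[2]+np.pi/2
print(s['time'],s['position'],s['tool_rot'],s['ft_force'],s['joint_positions'])
S=w(p,[[-.042,.0565,.066]])
rows([(*q,th1) for q in S],s['position'],s['tool_rot'])
```

```text
4.4 [0.53868927 0.12872909 0.06676418] [ 3.03855875e+00  7.95841190e-01 -1.37566353e-03] [-2.46459058 -1.01890895  2.13421528] [ 0.46754909  0.38069384 -0.87918299  1.84331969  0.33221773  1.07327137
 -1.59686719]
[33, -1, 1] [0.0, 0.001, -0.001]
```

Contact force is about 2.5 N and the hatch is sliding. I push on slowly to the end.

jog_arm(increments=[{"tx": 8, "ty": -1, "tz": 0, "wx": 0, "wy": 0, "wz": 0, "gripper": 0}, {"tx": 16, "ty": -1, "tz": 0, "wx": 0, "wy": 0, "wz": 0, "gripper": 0}, {"tx": 22, "ty": -1, "tz": 0, "wx": 0, "wy": 0, "wz": 0, "gripper": 0}, {"tx": 26, "ty": -1, "tz": 0, "wx": 0, "wy": 0, "wz": 0, "gripper": 0}, {"tx": 28, "ty": -1, "tz": 0, "wx": 0, "wy": 0, "wz": 0, "gripper": 0}])

```text
time: 4.82
position: [0.5621, 0.1433, 0.0665]
tool_rot: [-3.039, -0.797, -0.0]
ft_force: [-1.7, -1.6, 1.3]
grip_width: 0.003
grip_force: 0.8
```

jog_arm(increments=[{"tx": 1, "ty": 0, "tz": 0, "wx": 0, "wy": 0, "wz": 0, "gripper": 0}, {"tx": 2, "ty": 0, "tz": 0, "wx": 0, "wy": 0, "wz": 0, "gripper": 0}, {"tx": 3, "ty": 0, "tz": 0, "wx": 0, "wy": 0, "wz": 0, "gripper": 0}, {"tx": 3, "ty": 0, "tz": 0, "wx": 0, "wy": 0, "wz": 0, "gripper": 0}, {"tx": 3, "ty": 0, "tz": 0, "wx": 0, "wy": 0, "wz": 0, "gripper": 0}])

```text
time: 5.23
position: [0.5642, 0.1445, 0.0665]
tool_rot: [3.039, 0.797, 0.0]
ft_force: [-0.7, -0.8, -0.6]
grip_width: 0.005
grip_force: 0.5
```

jog_arm(increments=[{"tx": 1, "ty": 0, "tz": 0, "wx": 0, "wy": 0, "wz": 0, "gripper": 0}, {"tx": 2, "ty": 0, "tz": 0, "wx": 0, "wy": 0, "wz": 0, "gripper": 0}, {"tx": 3, "ty": 0, "tz": 0, "wx": 0, "wy": 0, "wz": 0, "gripper": 0}, {"tx": 4, "ty": 0, "tz": 0, "wx": 0, "wy": 0, "wz": 0, "gripper": 0}, {"tx": 4, "ty": 0, "tz": 0, "wx": 0, "wy": 0, "wz": 0, "gripper": 0}])

```text
time: 5.65
position: [0.5651, 0.1451, 0.0664]
tool_rot: [3.037, 0.796, -0.011]
ft_force: [-8.5, -4.3, 7.4]
grip_width: 0.002
grip_force: 5.2
```

Only 1 mm was gained for 4 mm commanded, and the force rose to about 10 N, so the hatch is at the end stop. One more firm nudge will make sure, then I back off.

jog_arm(increments=[{"tx": 1, "ty": 0, "tz": 0, "wx": 0, "wy": 0, "wz": 0, "gripper": 0}, {"tx": 2, "ty": 0, "tz": 0, "wx": 0, "wy": 0, "wz": 0, "gripper": 0}, {"tx": 3, "ty": 0, "tz": 0, "wx": 0, "wy": 0, "wz": 0, "gripper": 0}, {"tx": 3, "ty": 0, "tz": 0, "wx": 0, "wy": 0, "wz": 0, "gripper": 0}, {"tx": 3, "ty": 0, "tz": 0, "wx": 0, "wy": 0, "wz": 0, "gripper": 0}])

```text
time: 6.07
position: [0.5652, 0.1451, 0.0663]
tool_rot: [3.035, 0.795, -0.02]
ft_force: [-15.6, -8.0, 14.6]
grip_width: 0.007
grip_force: 9.2
```

jog_arm(increments=[{"tx": -10, "ty": 0, "tz": 0, "wx": 0, "wy": 0, "wz": 0, "gripper": 0}, {"tx": -25, "ty": 0, "tz": 0, "wx": 0, "wy": 0, "wz": 0, "gripper": 0}, {"tx": -40, "ty": 0, "tz": -15, "wx": 0, "wy": 0, "wz": 0, "gripper": 0}, {"tx": -60, "ty": 0, "tz": -40, "wx": 0, "wy": 0, "wz": 0, "gripper": 0}, {"tx": -85, "ty": 0, "tz": -70, "wx": 0, "wy": 0, "wz": 0, "gripper": 0}])

```text
time: 6.48
position: [0.4955, 0.1069, 0.136]
tool_rot: [-3.036, -0.798, 0.001]
ft_force: [0.6, -1.1, 2.6]
grip_width: 0.008
grip_force: 0.0
```

jog_arm(increments=[{"tx": -20, "ty": 0, "tz": -30, "wx": 0, "wy": 0, "wz": 0, "gripper": 0}, {"tx": -40, "ty": 0, "tz": -60, "wx": 0, "wy": 0, "wz": 0, "gripper": 0}, {"tx": -50, "ty": 0, "tz": -80, "wx": 0, "wy": 0, "wz": 0, "gripper": 0}, {"tx": -50, "ty": 0, "tz": -80, "wx": 0, "wy": 0, "wz": 0, "gripper": 0}, {"tx": -50, "ty": 0, "tz": -80, "wx": 0, "wy": 0, "wz": 0, "gripper": 0}])

```text
time: 6.9
position: [0.4539, 0.0816, 0.2178]
tool_rot: [3.036, 0.794, 0.007]
ft_force: [-0.0, -0.6, -0.3]
grip_width: 0.006
grip_force: 0.0
```

Run:
```python
from bench import ctrl,vision
import cv2
s=ctrl.get_state();print(s['time'],s['position'],s['ft_force'])
b=vision.get_image('scene')['color'][190:300,200:375]
cv2.imwrite('pics/s3.png',cv2.convertScaleAbs(cv2.resize(b,None,fx=4.5,fy=4.5,interpolation=cv2.INTER_CUBIC),alpha=1.7))
```

```text
6.9 [0.45391374 0.08160796 0.21775813] [-0.02743303 -0.56826268 -0.34465927]
```

View pics/s3.png

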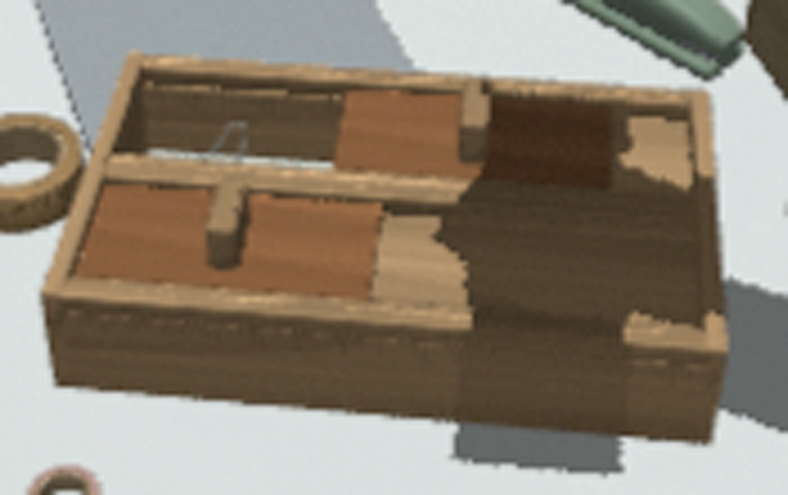

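The front hatch now lies against the end frame at crop (85,235), with its pull at (228,210). The back hatch is where it was, with its pull at (475,100). The robot touches nothing, so I hand the job in.

```bash
python3 -c "
from bench import ctrl
print(ctrl.close_job())"
```

```text
the job is handed in; nothing more can be done
None
```

The front hatch, over the pink tape roll, is pushed fully closed against the end frame; the back hatch over the binder clip was not moved, and the job was handed in at about 7 s with the arm clear.

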